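Gauge the depth of the brown bowl

TASK

Take the depth gauge from its rest by the yellow grip and lay its beam level across the rim of the big brown clay bowl, with the probe over the middle. Push the probe down until its foot touches the bottom of the bowl, then let go of it and press the red lever down to lock it there. Leave the white and the blue bowl where they stand.

Things in the scene. Friction and masses are not known exactly. Their poses are not given: they have to be found in the camera images.
- gauge: depth gauge: aluminium beam 26 x 220 x 18 mm, 0.14 kg. Origin: centre of the beam's underside; y along the beam, towards the red lever's side, z up. The probe slides vertically through its middle. At the start it lies across a wooden rest: two posts 73 mm high under it, 85 mm either side of the middle
- probe: the gauge's probe: 8 mm steel rod, brass foot 16 mm across, yellow grip on top, 36 mm along the beam x 16 across it (close the fingers across the beam). Origin: centre of the foot's underside; the grip is 121 to 155 mm above it. Foot 8 to 93 mm under the beam, at first 8 to 33. It slides stiffly (2.5 N), stays where left, and carries the beam when lifted
- lock (a joint): red locking lever hinged on the beam beside the rod: 0 = raised 34 degrees (unlocked), 0.6 rad = lying flat along the beam (locked). It starts at 0 to 0.1 and stays where it is left; about 2 to 3 N straight down on its end presses it flat
- lever_end (a point): middle of the upper face of the lever's 22 x 20 mm red end pad, the place to press: when locked it is 62 mm from the rod along the beam's +y and 32 mm above the beam's underside; raised, it is about 53 mm from the rod and 53 mm above the underside
- brown_bowl: the big dark brown clay bowl, loose, 0.95 kg, 176 mm across the rim, 85 mm tall, wall 7 mm, flat inner floor about 98 mm across lying 8 mm above its underside. Origin: centre of its underside, z up
- white_bowl: a bystander: white glazed bowl, 132 mm across, 55 mm tall, origin at the centre of its underside
- blue_bowl: a bystander: blue glazed bowl, 140 mm across, 60 mm tall, origin at the centre of its underside
There are look-alikes about, which are no part of the job. Leave any orange look-alike of the gauge alone.

How it is judged:
On the way, in this order (a step that is already met when the one before it is completed fails the run):
1. with the beam level on the brown bowl's rim and the lever still up, the probe's foot touches the bowl's floor near its middle (contact force between probe and brown_bowl above 0.3 N and z of probe in the frame of brown_bowl below 0.012 m and horizontal distance between probe and brown_bowl below 0.025 m and z of gauge in the frame of brown_bowl below 0.095 m and angle between gauge's own z axis and vertical below 0.17 rad and value of joint lock below 0.3 rad), for 0.1 s.
2. the lever is pressed down with the foot still on the floor (value of joint lock above 0.45 rad and z of probe in the frame of brown_bowl below 0.014 m), for 0.1 s.
At the end, for the whole second after the job is handed in: the gauge lies at rest with its beam on the upright brown bowl's rim, level within 10 degrees, the probe's foot on the bowl's floor (within 6 mm) and within 25 mm of its middle, and the red lever is pressed down (beyond 0.45 rad) (all of step 2 and horizontal distance between probe and brown_bowl below 0.025 m and z of gauge in the frame of brown_bowl between 0.078 and 0.095 m and angle between each of gauge, brown_bowl's own z axis and vertical below 0.17 rad and linear speed of each of gauge, brown_bowl below 0.02 m/s); the robot touches nothing.
It fails at once if the white or the blue bowl is shifted by more than 40 mm (distance of any of white_bowl, blue_bowl from where it was at the start of the episode above 0.04 m).
It also fails if it takes over 45 s, if anything falls off the work surface, if the arm or the gripper's body presses on something with over 40 N, if the wrist force passes 120 N, or if a joint passes its speed limit or range.

ROBOT

A 7-joint arm with a two-finger parallel gripper is mounted at the origin on the work surface. World frame = base frame: x ahead of the robot, y to its left, z up, the work surface at z = 0. Lengths are in m, angles in rad, forces in N, time in s.
With the tool pointing down it reaches from about 0.425 to 1.025 m from the base axis. Payload 9.4 kg.
Tool frame: the origin (TCP) lies midway between the tips of the shut fingers; the grasp point (between the pads) lies 19 mm behind it; z points along the fingers, y is the line along which they close (so a half turn about z gives the same grasp; the last joint's range is limited). The gripper opens to 93 mm and grips with 3 to 60 N. Pads are 15 mm wide; open, the fingers measure 128 mm over their backs; the gripper's body (75 mm by 188 mm) begins 65 mm behind the grasp point.
Start: joints at [1.189, 0.599, -0.003, 1.599, 0.002, 0.943, -0.08], TCP at [0.218, -0.692, 0.219] pointing down, gripper open.
Joint ranges: [-2.57, 2.57], [-0.35, 1.97], [-1.29, 1.29], [0.11, 2.56], [-1.05, 4.19], [0.11, 1.86], [-2.63, 2.63]. Speed limits (rad/s): [2.22, 2.22, 3.01, 3.01, 3.14, 3.14, 3.14].

INTERFACE

Orientations are given as a 3x3 rotation matrix whose columns are the frame's x, y, z axes.
In Python, from station import arm, viewer, job gives the robot as it stands. Calls block until the motion is done:
- arm.goto(position, orientation): joint-space move of the TCP to a pose.
- arm.movel(position, orientation=None, rate=0.15, guard=None): straight line of the TCP; orientation=None keeps the orientation; rate is the mean speed in m/s. With guard (N) it stops when the force on the tool has changed by that much, and returns True; else False.
- arm.move_j(angles): joint-space move.
- arm.set_gripper(opening, effort=None): opening from 0.0 (shut) to 1.0 (fully open); effort is the grip in N (None keeps the last); returns when the fingers have stopped.
- arm.hold(seconds).
- arm.solve_ik(position, orientation): joint angles nearest the present ones, or None.
- viewer.grab_frame(name): name is "side" or "top"; returns a dict with "img" (400x640x3 uint8, blue, green, red), "z_map" (400x640 float32, m along the optical axis (not along the pixel's ray), 0 where there is no reading), "vertical_fov" (degrees; the focal length in pixels is half the picture's height over the tangent of half this angle, whatever the lens; pixels are square), "cx", "cy" (the principal point, pixels), "k1" (the pictures are not rectified: a ray, as slopes to the right and down, at radius r is drawn at 1 + k1 r^2 times it, then the intrinsics apply), "rvec" (rotation vector, rad) and "tvec" (3), from world to camera coordinates, as OpenCV has them. Camera axes: x right, y down, z forward; pixel columns grow to the right and rows downward; lengths in m; the calibration is good to about 2 mm. A picture is of the moment at which its call begins.
A pose or a line that the arm cannot do raises arm.PlanningError and nothing moves.
- job.job_done(): hands the job in; it is judged then, once.
Trained networks look in the newest picture that a camera, given by its name, has taken for a name from the list of things; names that differ only in an ending like _2 or _b are one class to them, and where a whole thing is asked for, a point or a joint stands for the part that bears it (a point fixed in the world has none). Each returns a list of dicts, best first, with "score" (0 to 1); they miss things now and then, are a little off and sometimes report something else, mostly with a low value. They report only what shows in the picture. A call takes as long as a camera call. They do not tell look-alikes from the thing itself.
- viewer.regions_of(camera, label): "mask" (400x640 bool, what is visible of it) and "uv" ([column, row] in pixels, amid what is visible of it).
- viewer.spot_point(camera, label): "uv" ([column, row] in pixels: a listed point, or the origin of a listed thing).
Readings, each from a call of its own:
- arm.current_time_s(): time.
- arm.current_joint_pos(): joint angles.
- arm.current_dq(): joint speeds.
- arm.current_effort(): joint torques, N m.
- arm.current_position(): TCP position.
- arm.current_eef_rot(): TCP orientation.
- arm.current_ft_force(): force on the tool from outside, world axes, zero at the start.
- arm.current_torque(): the same for the moment, N m.
- arm.current_opening(): opening from 0.0 (shut) to 1.0 (fully open).
- arm.current_finger_force(): force on a finger pad.
Only numpy, scipy, OpenCV 4.12 (cv2) and the standard library are available. Lean on these libraries where they do the work, as an engineer would, in place of code of your own. Each camera call takes 0.05 s, during which the arm holds its last target. There are 200 camera calls.

## Working session

There is one attempt and no reset: what is moved stays moved. The work goes in short steps, each a Python script; the robot and the scene stay as the last script left them, time stands still between calls to the robot, and variables do not carry over. Pictures are saved under pics/ and viewed, at most 10 in all, crops included, and the job is handed in when it is done.

```bash
mkdir -p pics; ls; cat > h.py <<'E'
import numpy as np, cv2
from station import arm, viewer, job
def cal(f):
    fl=200/np.tan(np.radians(f["vertical_fov"])/2)
    R=cv2.Rodrigues(np.array(f["rvec"],float))[0]; return fl,R,np.array(f["tvec"],float).ravel()
def slopes(f,uv):
    fl,R,t=cal(f); uv=np.atleast_2d(np.array(uv,float))
    d=(uv-[f["cx"],f["cy"]])/fl; s=d.copy()
    for _ in range(20): s=d/(1+f["k1"]*(s**2).sum(1,keepdims=True))
    return s
def ray(f,uv):
    fl,R,t=cal(f); s=slopes(f,uv); d=np.c_[s,np.ones(len(s))]@R
    return -R.T@t, d/np.linalg.norm(d,axis=1,keepdims=True)
def atz(f,uv,z):
    c,d=ray(f,uv); return c+d*((z-c[2])/d[:,2])[:,None]
def tri(f,uv,g,uw):
    c,d=ray(f,uv); e,k=ray(g,uw); d=d[0];k=k[0]
    s=np.linalg.lstsq(np.c_[d,-k],e-c,rcond=None)[0]
    p,q=c+d*s[0],e+k*s[1]; return (p+q)/2,np.linalg.norm(p-q)
def cloud(f,mask):
    v,u=np.nonzero(mask&(f["z_map"]>0)); z=f["z_map"][v,u].astype(float)
    fl,R,t=cal(f); s=slopes(f,np.c_[u,v]); P=np.c_[s*z[:,None],z]
    return (P-t)@R, np.c_[u,v]
def proj(f,P):
    fl,R,t=cal(f); q=np.atleast_2d(P)@R.T+t; s=q[:,:2]/q[:,2:]
    return s*(1+f["k1"]*(s**2).sum(1,keepdims=True))*fl+[f["cx"],f["cy"]]
E
python3 - <<'E'
from h import *
ims=[]
for n in ("side","top"):
    f=viewer.grab_frame(n); ims.append(f["img"])
    c,d=ray(f,[320,200]); print(n,c,d,f["vertical_fov"],f["k1"])
    for l in ("gauge","probe","lever_end","lock","brown_bowl","white_bowl","blue_bowl"):
        print(l,"pt",[(np.round(r["uv"],1).tolist(),round(r["score"],2),atz(f,r["uv"],0).round(3)[0,:2].tolist()) for r in viewer.spot_point(n,l)])
        print("   reg",[(np.round(r["uv"],1).tolist(),round(r["score"],2),int(r["mask"].sum()),np.median(cloud(f,r["mask"])[0],0).round(3).tolist()) for r in viewer.regions_of(n,l)])
    cv2.imwrite(f"pics/{n}0.png",f["img"])
E
```

```text
pics
side [0.21943272 0.91882067 0.65882954] [[ 0.23381618 -0.83749873 -0.49388852]] 51.554142302769435 -0.05906296124143471
gauge pt [([414.2, 197.6], 0.91, [0.238, -0.293]), ([340.3, 199.9], 0.56, [0.468, -0.216])]
   reg [([345.0, 195.7], 0.96, 528, [0.42, -0.063, 0.091]), ([257.0, 235.5], 0.75, 1440, [0.63, 0.073, 0.033]), ([418.5, 195.0], 0.56, 831, [0.23, -0.264, 0.024])]
probe pt [([413.5, 198.9], 0.63, [0.24, -0.284])]
   reg [([420.1, 162.6], 0.48, 190, [0.234, -0.267, 0.133]), ([345.7, 173.3], 0.43, 158, [0.425, -0.082, 0.171])]
lever_end pt [([435.3, 184.5], 0.54, [0.174, -0.407]), ([347.3, 193.6], 0.52, [0.455, -0.263])]
   reg [([431.0, 189.5], 0.39, 34, [0.187, -0.256, 0.053])]Traceback (most recent call last):
  File "<stdin>", line 7, in <module>
ValueError: it knows: blue_bowl, brown_bowl, gauge, lever_end, probe, white_bowl
```

```bash
python3 - <<'E'
from h import *
ims=[]
for n in ("side","top"):
    f=viewer.grab_frame(n); ims.append(f["img"])
    print(n,ray(f,[320,200]))
    for l in ("gauge","probe","lever_end","brown_bowl","white_bowl","blue_bowl"):
        print(l,"pt",[(np.round(r["uv"],1).tolist(),round(r["score"],2)) for r in viewer.spot_point(n,l)])
        print("   reg",[(np.round(r["uv"],1).tolist(),round(r["score"],2),int(r["mask"].sum()),np.median(cloud(f,r["mask"])[0],0).round(3).tolist()) for r in viewer.regions_of(n,l)])
    np.save(f"{n}0.npy",f,allow_pickle=True)
    cv2.imwrite(f"pics/{n}0.png",f["img"])
E
```

```text
side (array([0.21943272, 0.91882067, 0.65882954]), array([[ 0.23381618, -0.83749873, -0.49388852]]))
gauge pt [([415.0, 194.9], 0.89), ([345.4, 198.7], 0.73)]
   reg [([345.1, 194.4], 0.89, 542, [0.42, -0.066, 0.091]), ([419.6, 190.5], 0.73, 880, [0.231, -0.265, 0.024])]
probe pt [([416.8, 202.4], 0.68)]
   reg [([419.1, 163.0], 0.74, 207, [0.234, -0.267, 0.132]), ([346.8, 170.1], 0.63, 195, [0.427, -0.083, 0.167])]
lever_end pt [([349.0, 194.6], 0.54), ([431.8, 189.1], 0.43)]
   reg [([433.6, 188.1], 0.51, 55, [0.187, -0.258, 0.054])]
brown_bowl pt []
   reg [([302.1, 285.1], 0.66, 4682, [0.449, 0.242, 0.049])]
white_bowl pt [([257.6, 245.1], 0.75)]
   reg [([258.9, 236.2], 0.65, 1424, [0.63, 0.072, 0.032])]
blue_bowl pt [([294.0, 195.5], 0.63)]
   reg [([290.1, 187.0], 0.8, 1099, [0.623, -0.204, 0.038])]
top (array([ 0.28132993, -0.004118  ,  1.04831583]), array([[ 0.19578446, -0.00305371, -0.9806422 ]]))
gauge pt [([424.4, 296.9], 0.76), ([354.2, 217.3], 0.69), ([382.6, 151.8], 0.16)]
   reg [([354.2, 217.2], 0.91, 1104, [0.421, -0.083, 0.092]), ([427.0, 296.3], 0.76, 1344, [0.231, -0.268, 0.027])]
probe pt [([351.5, 223.2], 0.72), ([425.4, 294.7], 0.51)]
   reg [([440.1, 297.2], 0.66, 207, [0.235, -0.268, 0.153]), ([355.9, 211.8], 0.6, 141, [0.422, -0.084, 0.197]), ([335.7, 221.6], 0.41, 146, [0.411, -0.043, 0.118])]
lever_end pt [([429.8, 316.9], 0.68), ([332.1, 220.6], 0.52)]
   reg [([336.5, 222.9], 0.7, 120, [0.411, -0.038, 0.122]), ([428.3, 316.2], 0.62, 114, [0.185, -0.263, 0.059])]
brown_bowl pt [([220.1, 223.0], 0.72)]
   reg [([209.7, 216.7], 0.62, 3636, [0.45, 0.288, 0.026])]
white_bowl pt [([280.7, 155.7], 0.92)]
   reg [([277.8, 148.5], 0.76, 1894, [0.635, 0.099, 0.02])]
blue_bowl pt [([383.1, 151.5], 0.77)]
   reg [([386.2, 145.3], 0.78, 2071, [0.63, -0.19, 0.02])]
```

View pics/top0.png

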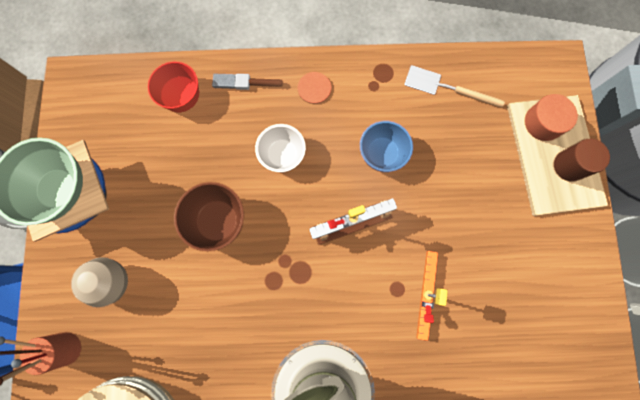

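View pics/side0.png

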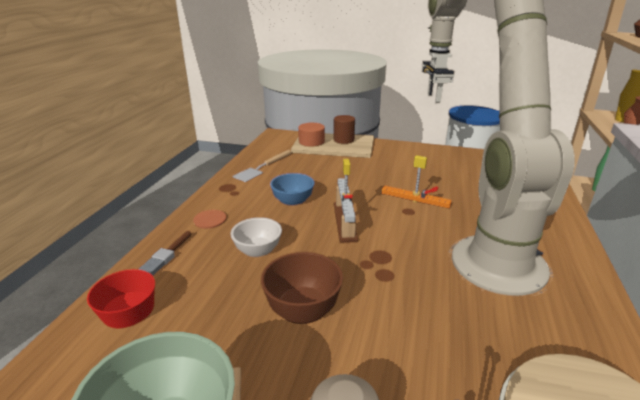

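Candidates: the silver gauge on its rest at top (354,217) / side (345,195), and an orange gauge lying on the table at top (427,296) / side (419,191). The silver one fits because it is aluminium and stands on the wooden posts; the orange one is the look-alike. The brown bowl is at top (209,216) / side (302,285); the dark cup at (582,160) is too small. Next I measure and crop.

```bash
cat > m.py <<'E'
from h import *
from scipy.optimize import least_squares
def bowl(fs):
    A=[]
    for n,f in fs.items():
        m=np.ones((400,640),bool); P,_=cloud(f,m)
        hsv=cv2.cvtColor(f["img"],cv2.COLOR_BGR2HSV)
        k=(abs(P[:,0]-.45)<.13)&(abs(P[:,1]-.26)<.13)&(P[:,2]>.078)&(P[:,2]<.095); P=P[k]
        r=least_squares(lambda q:np.hypot(P[:,0]-q[0],P[:,1]-q[1])-q[2],[.45,.27,.085],loss="soft_l1",f_scale=.003).x
        print("rim",n,len(P),r.round(4),"z95",np.percentile(P[:,2],95).round(4))
def gauge(fs,c,rad=.13,zb=.05):
    for n,f in fs.items():
        P,uv=cloud(f,np.ones((400,640),bool)); C=f["img"][uv[:,1],uv[:,0]].astype(int)
        hsv=cv2.cvtColor(f["img"],cv2.COLOR_BGR2HSV)[uv[:,1],uv[:,0]].astype(int)
        near=(np.hypot(P[:,0]-c[0],P[:,1]-c[1])<rad)&(P[:,2]>zb)
        ye=near&(abs(hsv[:,0]-28)<6)&(hsv[:,1]>130); re=near&((hsv[:,0]<6)|(hsv[:,0]>174))&(hsv[:,1]>170)
        al=near&(hsv[:,1]<60)&(C.min(1)>110)
        for nm,k in(("yellow",ye),("red",re),("beam",al)):
            Q=P[k]
            if len(Q)<5: print(n,nm,len(Q)); continue
            print(n,nm,len(Q),"med",np.median(Q,0).round(4),"p5",np.percentile(Q,5,0).round(4),"p95",np.percentile(Q,95,0).round(4),"uv",uv[k].mean(0).round(1))
            if nm!="red":
                T=Q[Q[:,2]>np.percentile(Q[:,2],95)-.008]; box=cv2.minAreaRect((T[:,:2]*1000).astype(np.float32)); print("   top",T.mean(0).round(4),"box mm",np.round(box[0],1),np.round(box[1],1),round(box[2],1))
E
python3 - <<'E'
from m import *
fs={n:np.load(n+"0.npy",allow_pickle=True).item() for n in("side","top")}
bowl(fs); gauge(fs,(.42,-.083))
t,s=fs["top"],fs["side"]
print("yellow tri",tri(s,[346.8,168],t,[356.5,211.5]))
a=cv2.resize(t["img"][180:260,290:420],(780,480)[:2],interpolation=cv2.INTER_CUBIC)
b=cv2.resize(s["img"][150:250,300:400],(390,390),interpolation=cv2.INTER_CUBIC)
cv2.imwrite("pics/c1.png",np.hstack([cv2.resize(a,(400,246)),cv2.resize(b,(246,246))]) if 0 else np.hstack([cv2.resize(a[:, :],(410,390)),b]))
E
```

```text
rim side 846 [0.4421 0.2728 0.0834] z95 0.0864
rim top 697 [0.4418 0.2702 0.0821] z95 0.0874
side yellow 86 med [ 0.4226 -0.0706  0.1896] p5 [ 0.4149 -0.0966  0.17  ] p95 [ 0.4308 -0.0663  0.1981] uv [346.3 166.6]
   top [ 0.424  -0.0793  0.1959] box mm [424.6 -83. ] [13.5 35.2] 13.5
side red 18 med [ 0.4047 -0.0255  0.1254] p5 [ 0.3984 -0.0296  0.1219] p95 [ 0.4132 -0.0213  0.1275] uv [348.3 196.2]
side beam 382 med [ 0.4166 -0.0487  0.0898] p5 [ 0.3861 -0.1726  0.0791] p95 [0.46   0.0187 0.1276] uv [345.6 200.8]
   top [ 0.4263 -0.0835  0.1358] box mm [426.7 -83.7] [ 5.  11.5] 57.3
top yellow 64 med [ 0.4237 -0.0855  0.1974] p5 [ 0.4156 -0.1002  0.1955] p95 [ 0.4347 -0.0694  0.1992] uv [356.4 211.1]
   top [ 0.4242 -0.0853  0.1975] box mm [424.9 -85.5] [14.8 35.6] 18.0
top red 70 med [ 0.4109 -0.0363  0.1233] p5 [ 0.4009 -0.0583  0.1074] p95 [ 0.4174 -0.0275  0.1283] uv [334.4 223. ]
top beam 760 med [ 0.4247 -0.1034  0.0907] p5 [ 0.3882 -0.1814  0.0862] p95 [0.4601 0.0099 0.1044] uv [354.2 218.4]
   top [ 0.4138 -0.061   0.1194] box mm [416.6 -62.1] [24.8 82.9] 24.8
yellow tri (array([ 0.42538926, -0.08763687,  0.17703219]), np.float64(0.0026397122121192673))
```

View pics/c1.png

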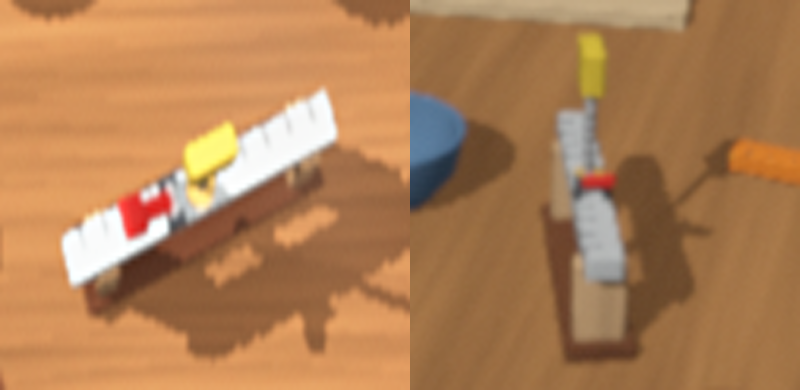

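The crop shows the silver gauge on its wooden rest. Its yellow grip (top 356,211) is at about (0.424, -0.084) with its top at z = 0.197, and the red lever points towards +y. The beam top is at 0.091, matching 73 + 18 mm. The bowl centre is (0.442, 0.271) with its rim at 0.086, which also fits. Now grasping.

```bash
python3 - <<'E'
from m import *
fs={n:np.load(n+"0.npy",allow_pickle=True).item() for n in("side","top")}
f=fs["top"]; P,uv=cloud(f,np.ones((400,640),bool))
hsv=cv2.cvtColor(f["img"],cv2.COLOR_BGR2HSV)[uv[:,1],uv[:,0]]
k=(np.hypot(P[:,0]-.424,P[:,1]+.085)<.14)&(abs(P[:,2]-.091)<.006)&(hsv[:,1]<70)
b=cv2.minAreaRect((P[k,:2]*1000).astype(np.float32)); v=cv2.fitLine((P[k,:2]*1000).astype(np.float32),cv2.DIST_HUBER,0,.01,.01).ravel()
print(b,v)
yaw=np.arctan2(-v[0],v[1]) if v[1]>0 else np.arctan2(v[0],-v[1]); print("yaw",np.degrees(yaw))
G=np.array([.4243,-.0845,.162])
def R(a): y=np.array([np.cos(a),np.sin(a),0]); z=np.array([0,0,-1.]); return np.c_[np.cross(y,z),y,z]
best=None
for a in(yaw,yaw+np.pi):
    for p in (G,G+[0,0,.1],[.442,.271,.26],[.442,.271,.12],[.42,.33,.2],[.42,.33,.11]):
        q=arm.solve_ik(p,R(a)); print(round(a,2),np.round(p,3),None if q is None else np.round(q,2))
np.save("yaw.npy",yaw)
E
```

```text
((424.2791442871094, -85.99960327148438), (26.34977149963379, 219.72976684570312), 18.359268188476562) [ 3.2063553e-01 -9.4720262e-01  4.2479001e+02 -9.4501831e+01]
yaw 18.701363
0.33 [ 0.424 -0.084  0.162] [ 0.44  0.38 -0.48  2.28  0.34  0.54  0.01]
0.33 [ 0.424 -0.084  0.262] [ 0.57  0.23 -0.6   2.16  0.18  0.8   0.18]
0.33 [0.442 0.271 0.26 ] [ 0.13  0.51 -1.13  1.98  0.55  1.   -0.94]
0.33 [0.442 0.271 0.12 ] [-0.24  0.56 -0.6   2.13  0.56  0.6  -0.91]
0.33 [0.42 0.33 0.2 ] [-0.02  0.63 -1.14  2.01  0.71  0.97 -1.2 ]
0.33 [0.42 0.33 0.11] [-0.43  0.57 -0.49  2.11  0.49  0.57 -0.95]
3.47 [ 0.424 -0.084  0.162] [-0.19  0.36  0.34  2.32 -0.26  0.49 -2.46]
3.47 [ 0.424 -0.084  0.262] [-0.79  0.33  1.14  2.22 -0.42  0.82 -2.19]
3.47 [0.442 0.271 0.26 ] [ 0.11  0.49 -1.09  1.98  0.53  0.99  2.23]
3.47 [0.442 0.271 0.12 ] [ 0.06  0.74 -1.1   2.12  0.91  0.87  1.86]
3.47 [0.42 0.33 0.2 ] [-0.04  0.61 -1.1   2.01  0.69  0.94  1.97]
3.47 [0.42 0.33 0.11] [-0.07  0.78 -1.11  2.09  0.94  0.89  1.74]
```

```bash
cat >> h.py <<'E'
yaw=np.radians(18.5)
_y=np.array([np.cos(yaw),np.sin(yaw),0]); _z=np.array([0,0,-1.])
RT=np.c_[np.cross(_y,_z),_y,_z]
BY=np.array([-np.sin(yaw),np.cos(yaw),0])   # beam +y
E
python3 - <<'E'
from m import *
G=np.array([.4243,-.0853,.162])
p=np.array(arm.current_position())
arm.movel(p+[0,0,.1],rate=.25)
arm.goto(G+[0,0,.12],RT)
arm.set_gripper(.6)
print(arm.movel(G,RT,rate=.12,guard=8), arm.current_position())
arm.set_gripper(0,effort=25)
print("open",arm.current_opening(),arm.current_finger_force(),arm.current_position())
arm.movel(G+[0,0,.1],RT,rate=.06)
arm.hold(.2)
print(arm.current_time_s(),arm.current_opening(),arm.current_ft_force(),arm.current_position())
f=viewer.grab_frame("side"); t=viewer.grab_frame("top"); gauge({"side":f,"top":t},(.42,-.083),zb=.15)
cv2.imwrite("pics/l1.png",np.hstack([f["img"][80:260,240:440],t["img"][120:300,250:450]]))
E
```

```text
False [ 0.42463459 -0.08527537  0.16245245]
open 0.16688348588198826 24.998494684696198 [ 0.42437398 -0.08529842  0.16201234]
9.15 0.16863340160467996 [ 0.36496586 -0.161039   -2.44766697] [ 0.42425506 -0.08526953  0.26185939]
side yellow 88 med [ 0.4224 -0.071   0.286 ] p5 [ 0.4151 -0.0924  0.2692] p95 [ 0.4282 -0.067   0.2978] uv [347.7 132.1]
   top [ 0.4226 -0.0796  0.2963] box mm [423.7 -85.3] [10.4 33.9] 12.3
side red 27 med [ 0.4064 -0.026   0.2241] p5 [ 0.3975 -0.0309  0.2177] p95 [ 0.4129 -0.0213  0.2272] uv [349.3 162.1]
side beam 2404 med [ 0.4178 -0.0554  0.4304] p5 [ 0.3772 -0.0935  0.189 ] p95 [ 0.4603 -0.0129  0.5716] uv [349.   81.7]
   top [ 0.4062 -0.0428  0.583 ] box mm [411.1 -41.6] [105.5   8. ] 9.3
top yellow 0
top red 98 med [ 0.4104 -0.0372  0.2229] p5 [ 0.3997 -0.0575  0.2081] p95 [ 0.4173 -0.0266  0.2295] uv [335.9 216.8]
top beam 16327 med [ 0.3528 -0.0825  0.7171] p5 [ 0.2964 -0.1234  0.6268] p95 [ 0.4466 -0.0449  0.783 ] uv [412.8 192.2]
   top [ 0.2998 -0.1018  0.783 ] box mm [ 301.8 -103.6] [20.  58.5] 7.7
```

View pics/l1.png

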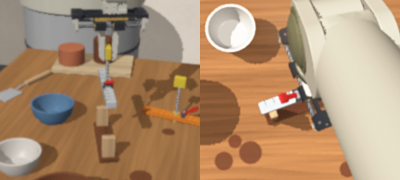

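The gauge is lifted: beam level, hanging from the grip, clear of the posts (crop 105,90). Carrying it to the bowl and pushing down.

```bash
python3 - <<'E'
from m import *
B=np.array([.442,.2715,0])
arm.movel(B+[0,0,.262],RT,rate=.12); arm.hold(.2)
print(arm.current_ft_force(),arm.current_opening())
arm.movel(B+[0,0,.185],RT,rate=.08)
print("g",arm.movel(B+[0,0,.140],RT,rate=.04,guard=12),arm.current_position(),arm.current_ft_force())
print("g",arm.movel(B+[0,0,.120],RT,rate=.02,guard=7),arm.current_position(),arm.current_ft_force())
arm.hold(.4)
print(arm.current_time_s(),arm.current_position(),arm.current_ft_force())
f=viewer.grab_frame("side"); t=viewer.grab_frame("top"); gauge({"side":f,"top":t},B[:2],zb=.08)
cv2.imwrite("pics/p1.png",np.hstack([cv2.resize(f["img"][180:340,220:380],(400,400)),cv2.resize(t["img"][140:300,130:290],(400,400))]))
E
```

```text
[-0.21219398  0.56268636 -2.2563127 ] 0.17047105782127878
g False [0.4413723  0.27132471 0.13983792] [ 0.52915982  0.01486866 -1.01627637]
g True [0.44174565 0.27145515 0.12652345] [-0.30797455 -0.21283906  3.40390583]
16.0417 [0.4415563  0.2713329  0.12652197] [1.6946613  1.67044812 3.42080782]
side yellow 156 med [0.4385 0.2843 0.1591] p5 [0.431  0.2589 0.135 ] p95 [0.447  0.2887 0.1632] uv [300.9 252.6]
   top [0.4403 0.2748 0.1611] box mm [441.8 271.6] [14.2 34.8] 17.5
side red 42 med [0.4217 0.3285 0.1395] p5 [0.4145 0.2983 0.1167] p95 [0.4317 0.3323 0.1418] uv [301.6 274.7]
side beam 8521 med [0.4319 0.2906 0.4828] p5 [0.3857 0.229  0.1049] p95 [0.4859 0.3301 0.6016] uv [298.3 113.2]
   top [0.4048 0.2276 0.6041] box mm [397.8 212.3] [101.   50.2] 19.8
top yellow 0
top red 0
top beam 0
```

View pics/p1.png

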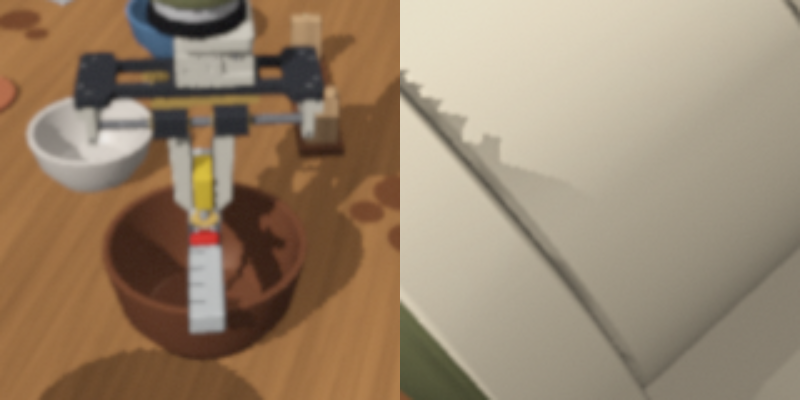

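The side view shows the beam lying level across the rim (205,280), with the grip between the fingers at (205,185) and the lever still raised (pad z = 0.139). The foot is at about 7 mm with a rise in force, so it is in contact. Release, back off and check.

```bash
python3 - <<'E'
from m import *
p=np.array(arm.current_position())
arm.set_gripper(.5); arm.movel(p+[0,0,.1],RT,rate=.12); arm.set_gripper(0)
B=np.array([.442,.2715,0])
arm.movel(np.array([.50,.10,.25]),RT,rate=.2)
f=viewer.grab_frame("side"); t=viewer.grab_frame("top"); gauge({"side":f,"top":t},B[:2],zb=.08); 
ls=[(r["uv"],r["score"]) for r in viewer.spot_point("side","lever_end")],[(r["uv"],r["score"]) for r in viewer.spot_point("top","lever_end")]
print(ls,arm.current_time_s(),arm.current_opening())
cv2.imwrite("pics/p2.png",np.hstack([cv2.resize(f["img"][200:340,220:380],(400,350)),cv2.resize(t["img"][150:290,130:290],(400,350))]))
E
```

```text
side yellow 125 med [0.4391 0.2849 0.1582] p5 [0.4325 0.2609 0.1351] p95 [0.4467 0.2887 0.1625] uv [300.5 252.8]
   top [0.4406 0.2752 0.161 ] box mm [441.7 271.8] [10.3 32.5] 17.6
side red 43 med [0.4223 0.3286 0.139 ] p5 [0.4145 0.2976 0.1159] p95 [0.4307 0.333  0.1419] uv [301.6 274.8]
side beam 676 med [0.4248 0.3236 0.1032] p5 [0.4023 0.161  0.0901] p95 [0.5081 0.3742 0.594 ] uv [298.1 242.7]
   top [0.5077 0.1628 0.5984] box mm [507.3 162.3] [9.7 5.2] 26.8
top yellow 96 med [0.4411 0.2684 0.1623] p5 [0.4325 0.2526 0.1582] p95 [0.4501 0.2835 0.1649] uv [200.  210.8]
   top [0.4416 0.2684 0.1622] box mm [441.6 269.1] [15.5 36.4] 15.8
top red 111 med [0.429  0.3179 0.1352] p5 [0.4177 0.2982 0.1202] p95 [0.4358 0.3306 0.1417] uv [183. 219.]
top beam 754 med [0.4473 0.2435 0.1027] p5 [0.4059 0.1715 0.0978] p95 [0.4784 0.3658 0.1067] uv [210.1 213.2]
   top [0.4436 0.259  0.1085] box mm [445.6 261.2] [ 31.2 236.8] 19.4
([([300.7, 273.1], 0.44), ([433.9, 184.9], 0.44), ([298.9, 276.2], 0.34)], [([179.6, 215.6], 0.7)]) 19.9583 0.00408552080742077
```

View pics/p2.png

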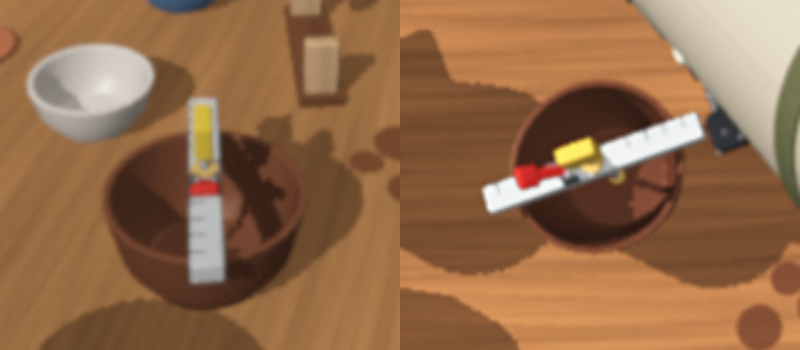

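Released and stable: beam level over the middle (grip at top crop 575,152), foot seen near the bowl's centre, red pad raised at (526,175). Now pressing the lever with shut fingers.

```bash
python3 - <<'E'
from m import *
rod=np.array([.4417,.2707,0])
t=viewer.grab_frame("top"); print("pad by uv",atz(t,[180.5,216.5],.139))
P=lambda s,z: rod+BY*s+[0,0,z]
arm.movel(P(54,.25) if 0 else P(.054,.25),RT,rate=.2)
arm.movel(P(.054,.16),RT,rate=.12); arm.hold(.2)
print(arm.movel(P(.061,.113),RT,rate=.03,guard=9),arm.current_position(),arm.current_ft_force())
arm.hold(.3); p=np.array(arm.current_position()); 
arm.movel(p+[0,0,.12],RT,rate=.15); arm.movel(np.array([.50,.08,.27]),RT,rate=.2); arm.hold(.2)
f=viewer.grab_frame("side"); t=viewer.grab_frame("top"); gauge({"side":f,"top":t},rod[:2],zb=.08); bowl({"top":t,"side":f})
print(arm.current_time_s())
cv2.imwrite("pics/p3.png",np.hstack([cv2.resize(f["img"][200:340,220:380],(400,350)),cv2.resize(t["img"][150:290,130:290],(400,350))]))
E
```

```text
pad by uv [[0.43315265 0.32111106 0.139     ]]
True [0.42265977 0.32778246 0.11688966] [-1.63066227 -0.80935254 11.29450013]
side yellow 124 med [0.4396 0.2835 0.1585] p5 [0.4332 0.2594 0.1356] p95 [0.4472 0.2874 0.1629] uv [300.5 252.2]
   top [0.4411 0.2738 0.161 ] box mm [442.2 270.3] [10.3 34.6] 17.7
side red 95 med [0.424  0.3281 0.1166] p5 [0.4139 0.3032 0.1123] p95 [0.4315 0.3364 0.1187] uv [301.8 282.3]
side beam 475 med [0.4203 0.3444 0.1025] p5 [0.4016 0.1788 0.0898] p95 [0.4744 0.3735 0.1136] uv [301.3 285.7]
   top [0.4375 0.2887 0.1144] box mm [431.7 305.7] [16.5 73. ] 15.7
top yellow 91 med [0.4425 0.267  0.163 ] p5 [0.4345 0.2524 0.1598] p95 [0.4499 0.2825 0.1654] uv [200.3 210.3]
   top [0.4423 0.2673 0.1628] box mm [441.6 267.8] [15.7 35.4] 15.5
top red 93 med [0.4275 0.3222 0.1168] p5 [0.4163 0.3001 0.1135] p95 [0.4333 0.3342 0.1191] uv [184.1 220.8]
top beam 725 med [0.4481 0.2405 0.1026] p5 [0.4064 0.1715 0.0974] p95 [0.478  0.3643 0.106 ] uv [211.5 213.7]
   top [0.4447 0.2571 0.1032] box mm [442.4 269.2] [ 27.6 218.6] 17.9
rim top 677 [0.4421 0.2703 0.0818] z95 0.0914
rim side 761 [0.442  0.2734 0.0836] z95 0.0878
26.7583
```

View pics/p3.png

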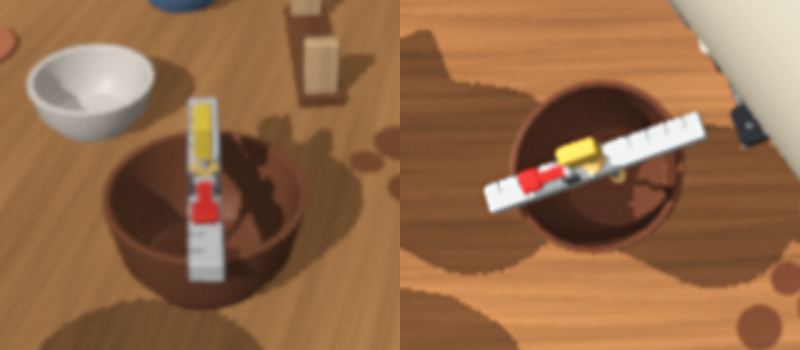

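The lever lies flat (side crop 205,200; pad z = 0.117, expected 0.118). The beam is level and the grip height is unchanged, so the foot is still down. Handing in.

```bash
python3 -c "
from station import job
print(job.job_done())"
```

```text
the job is handed in; nothing more can be done
None
```

I handed the job in at about 27 s: the gauge lies level across the brown bowl, the probe's foot is down on the floor near its middle, the red lever is locked flat, and I never moved the arm near the white and blue bowls; the judge's verdict was not shown.

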